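# Cross the polars of a strain viewer

## Task

Set the strain viewer to crossed polars: with the fingertips, push the upright brass knob of the analyser lever gently around its arc until the lever's pointer stands on the red line of the scale, then leave it there. Push the knob, do not pinch it, and leave the moulding under the glass and everything else on the bench where it stands.

Things in the scene. Friction and masses are not known exactly. Their poses are not given: they have to be found in the camera images.
- viewer: Strain viewer (polariscope) bolted to the bench: white lamp housing 320 x 270 x 70 mm with a lit window; column at its rear, 188 mm high; over the window a round black scale plate with a white scale ring, 244 mm across, 8 mm thick, upper face 172 mm above the bench, dark glass in its middle. Origin at bench height on the analyser ring's vertical axis; +x to the column, -x to its front; turned by up to 20 degrees.
- analyser (a joint): Turn of the analyser ring and lever about the vertical axis at point pivot, rad. 0: lever points to the viewer's front (-x); grows clockwise seen from above (lever swings to the viewer's +y). Stops at -1.3 and 1.3; red line at +0.698 (40 degrees); starts between -1.15 and -0.3. Stiff smooth friction, 2 to 4 N at the knob; stays where left, no spring or click.
- pivot (a point): Centre of the analyser ring on the scale plate's upper face, 172 mm above the bench. The steel knurled ring, 144 mm across, stands 13.5 mm above the plate; from it the lever, a flat steel blade 14 mm wide with its top 6.5 mm above the plate, reaches out and ends in a point with a black line.
- knob_top (a point): Centre of the top of the brass knob, an upright pin 12 mm in diameter standing on the lever, 84 mm from the ring's axis; it rises 30 mm from the blade's upper face (178.5 mm above the bench) to this point (208.5 mm).
- pointer_tip (a point): The point of the lever, 99.5 mm from the ring's axis, 4.5 mm above the plate; it moves along the inner edge of the scale.
- red_line (a point): Inner end of the red line, 100 mm from the ring's axis on the plate: where the pointer must stand (crossed polars). The line is radial, 3 mm wide, 21 mm long. The white scale ring (100 to 122 mm from the axis) also has black marks every 10 degrees and one blue line (parallel polars) 90 degrees from the red.
- moulding: Amber clear moulded cap, 52 mm across, 16 mm high, lying on the lit window under the glass. Origin in the middle of its underside.
- violet_jar: Dark violet jar, 62 mm across, 100 mm high, by the viewer. Origin in the middle of its underside.
- white_jar: White jar with blue cap, 72 mm across, 85 mm high, by the viewer. Origin in the middle of its underside.
- amber_bottle: Brown glass bottle, 60 mm across, 150 mm high, by the viewer. Origin in the middle of its underside.
- marker_pen: Blue and black marker pen, 130 mm long, 16 mm thick, lying on the bench by the viewer. Origin under the blue part; x along the pen.
- loupe: Black hand magnifier, 126 mm long, 14 mm high, lying on the bench by the viewer. Origin under the lens; handle to its -x.
- specimen_tray: Grey tray of test bars, 160 x 240 x 25 mm, at the left. Origin in the middle of its underside.
- dial_gauge: Dial thickness gauge on a round foot 100 mm across, 190 mm high, at the right. Origin in the middle of its underside.

How it is judged:
By the outcome, as a careful person would: the job done as asked, in the order asked, and still so for the second after the job is handed in, with the robot touching nothing.
It also fails if it takes over 42 s, if anything falls off the work surface, if the arm or the gripper's body presses on something with over 40 N, if the wrist force passes 120 N, or if a joint passes its speed limit or range.

## Robot

A 6-joint arm with a two-finger parallel gripper is mounted at the origin on the work surface. World frame = base frame: x ahead of the robot, y to its left, z up, the work surface at z = 0. Lengths are in mm, angles in degrees, forces in N, time in s.
With the tool pointing down it reaches from about 275 to 725 mm from the base axis. Payload 5.6 kg.
Tool frame: the origin (TCP) lies midway between the tips of the shut fingers; the grasp point (between the pads) lies pinch_z behind it (pinch_z is the distance from the TCP to the grasp point, in mm); z points along the fingers, y is the line along which they close (so a half turn about z gives the same grasp; the last joint's range is limited). The gripper opens to 85 mm and grips with 20 to 120 N. Pads are 22 mm wide; open, the fingers measure 114 mm over their backs; the gripper's body (76 mm by 85 mm) begins 54 mm behind the grasp point. The pads swing forward as they close: fully open they stand 13 mm farther back than shut.
Start: joints at [-53.996, 14.616, 6.199, 0, -81.583, -16.306], TCP at [185.406, -517.801, 231.283] pointing down, gripper open.
Joint ranges: [-168.99, 168.99], [-69.2, 112.95], [-62.41, 85.93], [-164.36, 98.24], [-168.68, -3.75], [-174.98, 174.98]. Speed limits (degrees/s): [147.25, 147.25, 180, 180, 180, 180].

## Interface

Orientations are given as [roll, pitch, yaw] about the fixed x, y, z axes, in that order (R = Rz(yaw) Ry(pitch) Rx(roll)).
In Python, from rig import state, read_camera, camera_model, close_job, pinch_z gives the robot as it stands.
- The arm moves only by the tool servo_tool, never from a script. Its arguments are lists of equal length, an entry for each row: "delta_pos": the shift along the tool's x, y, z in m, a list of three; "angular": the turn, a rotation vector about the tool's x, y, z in degrees, a list of three; "gripper": the gripper command: -1 is fully open, 1 is shut, values between are in proportion. A call has 1 to 10 rows; each row is the pose to reach, as a shift and turn from the pose commanded when the call began, along the tool's axes at that moment; what a row does not reach only later rows make up. A row lasts 1/8 s, in which the tool goes at most 62.5 mm and 10.7 degrees, less where a joint would pass 70% of its speed; a pose out of reach is approached as far as the arm can. A call with a gripper value outside its range is refused whole. The fingers move at their own pace and stop on an object; the grip force is fixed at half the most. Time passes only in rows, so rows that repeat a pose let the fingers close. It gives the time, the measured TCP pose, the force, the opening and the grip force at its end, in the units of the state.
- state(): the state, without advancing time (a new reading comes with each control period).
- read_camera(name): name is "scene" or "top"; returns the picture (420x560x3 uint8, blue, green, red); there is no depth.
- camera_model(name): a dict with "camera_matrix" (3x3 intrinsics, pixels), "extrinsics" (4x4, takes a point from camera to world coordinates). Camera axes: x right, y down, z forward; pixel columns grow to the right and rows downward; lengths in mm; the calibration is good to about 2 mm. A picture is of the moment at which its call begins. camera_model takes no time and is no camera call.
- close_job(): hands the job in; it is judged then, once.
The state is a dict: "clock": time; "joints": joint angles; "dq": joint speeds; "tau": joint torques, N m; "position": TCP position; "tcp_rot": TCP orientation; "ft_force": force on the tool from outside, world axes, zero at the start; "ft_torque": the same for the moment, N m; "width": finger opening in mm; "grip_force": force on a finger pad.
Only numpy, scipy, OpenCV 4.12 (cv2) and the standard library are available. Lean on these libraries where they do the work, as an engineer would, in place of code of your own. Each camera call takes 0.05 s, during which the arm holds its last target. There are 200 camera calls.

## Working session

There is one attempt and no reset: what is moved stays moved. The work goes in short steps, Python scripts to look and compute and a tool call to move; the robot and the scene stay as the last step left them, time stands still between calls to the robot, and variables do not carry over. Pictures are saved under pics/ and viewed, at most 10 in all, crops included, and the job is handed in when it is done.

Besides the shell and the picture viewer there is one more tool, called after "Emit:" by a JSON object that holds its "op" and its "data". servo_tool: Moves the arm, as the interface text tells. Its arguments: {"type":"object","properties":{"delta_pos":{"type":"array"},"angular":{"type":"array"},"gripper":{"type":"array"}},"required":["delta_pos","angular","gripper"]}

```bash
mkdir -p pics
python3 - <<'E'
from rig import *
import cv2,numpy as np
for n in("scene","top"):
    im=read_camera(n); cv2.imwrite(f"pics/{n}0.png",im)
    m=camera_model(n); print(n,np.round(m["camera_matrix"],1).tolist(),np.round(m["extrinsics"],3).tolist())
s=state();print(s["clock"],s["position"],s["tcp_rot"],s["width"],pinch_z)
E
```

```text
scene [[466.0, 0.0, 273.8], [0.0, 466.0, 200.0], [0.0, 0.0, 1.0]] [[0.689, 0.475, -0.548, 1398.374], [0.725, -0.469, 0.505, -723.106], [-0.017, -0.745, -0.667, 1134.495], [0.0, 0.0, 0.0, 1.0]]
top [[406.5, 0.0, 286.1], [0.0, 406.5, 214.6], [0.0, 0.0, 1.0]] [[0.018, -0.984, 0.175, 369.587], [-1.0, -0.018, -0.001, 30.143], [0.004, -0.175, -0.985, 1444.712], [0.0, 0.0, 0.0, 1.0]]
0.1 [ 185.28824133 -517.39150053  230.50247225] [ 1.79903801e+02 -4.00117573e-03 -1.60303117e+02] 85.63062804014235 18.700000000000003
```

View pics/scene0.png

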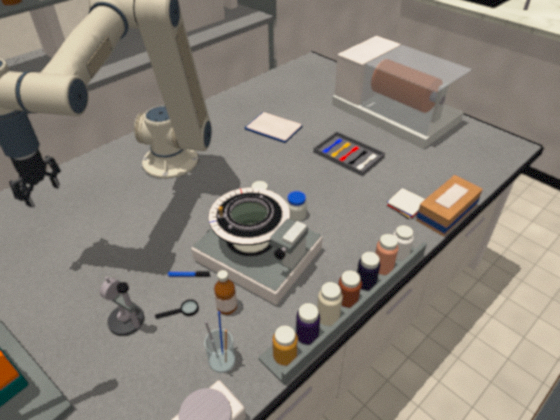

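View pics/top0.png

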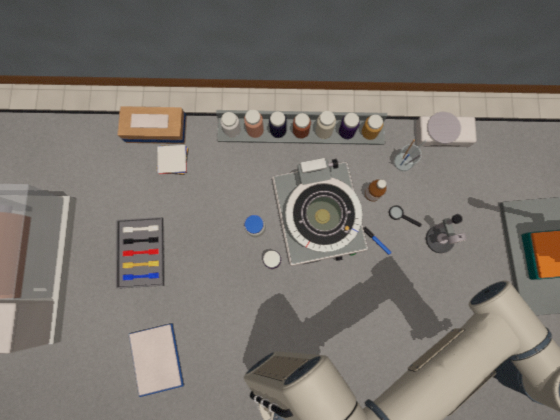

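The scene view shows the viewer at about (250,220), and the top view shows its scale plate centred near (323,214) with the knob near (347,229). I'll enlarge both.

Run:
```python
import cv2,numpy as np
a=cv2.imread("pics/top0.png")[165:270,265:375]; b=cv2.imread("pics/scene0.png")[175:265,195:310]
a=cv2.resize(a,(550,525),interpolation=cv2.INTER_CUBIC);cv2.imwrite("pics/topc.png",a)
b=cv2.resize(b,(690,540),interpolation=cv2.INTER_CUBIC);cv2.imwrite("pics/scenec.png",b)
```

```text
(no output)
```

View pics/topc.png

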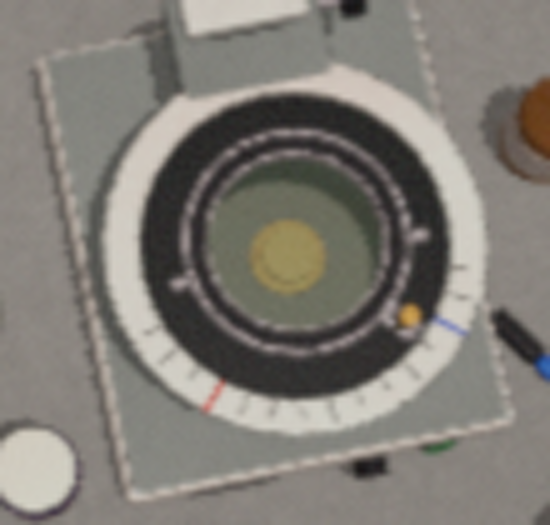

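View pics/scenec.png

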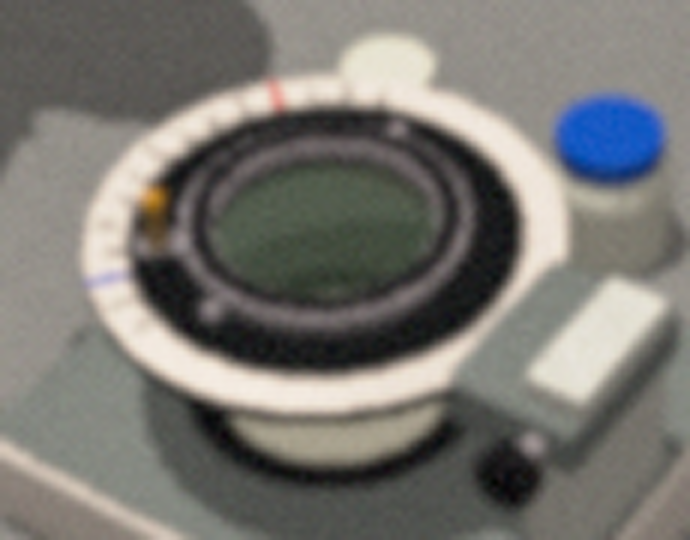

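The top crop shows the red line near full-frame (308,244), the blue line near (355,230), and the knob at about (347,228). The scene crop shows the red line near (241,191), the blue line near (213,221), and the knob top at about (220.5,208). Next I'll measure these.

```bash
cat > h.py <<'E'
from rig import *
import cv2,numpy as np
from scipy.optimize import least_squares
def grab(n,k=4): return np.mean([read_camera(n).astype(float) for _ in range(k)],0).astype(np.uint8)
def ray(n,uv):
    m=camera_model(n);K=np.array(m["camera_matrix"]);E=np.array(m["extrinsics"])
    uv=np.atleast_2d(np.array(uv,float)); d=np.c_[uv,np.ones(len(uv))]@np.linalg.inv(K).T@E[:3,:3].T
    return E[:3,3],d/np.linalg.norm(d,axis=1)[:,None]
def plane(n,uv,z):
    o,d=ray(n,uv); return o+d*((z-o[2])/d[:,2])[:,None]
def cross(p1,p2):
    (o1,d1),(o2,d2)=ray("top",p1),ray("scene",p2);d1=d1[0];d2=d2[0]
    t=np.linalg.lstsq(np.c_[d1,-d2],o2-o1,rcond=None)[0];a=o1+t[0]*d1;b=o2+t[1]*d2
    return (a+b)/2,np.linalg.norm(a-b)
ROI={"top":(170,260,275,370),"scene":(180,250,203,298)}
def masks(n,im):
    r0,r1,c0,c1=ROI[n];w=np.zeros(im.shape[:2],bool);w[r0:r1,c0:c1]=1
    b,g,r=[im[...,i].astype(int) for i in range(3)];h=cv2.cvtColor(im,cv2.COLOR_BGR2HSV)
    H,S,V=[h[...,i].astype(int) for i in range(3)]
    return dict(red=w&(r-g>40)&(r-b>30)&(abs(g-b)<40),blue=w&(b-r>25)&(b-g>20),brass=w&(r-b>60)&(g-b>25)&(S>120)&(V>110),dark=w&(V<90))
def blob(m,near=None):
    k,l,s,c=cv2.connectedComponentsWithStats(m.astype(np.uint8),connectivity=8)
    i=1+np.argmax(s[1:,4]); return c[i],s[i],l==i
E
python3 - <<'E'
from h import *
C={}
for n in("top","scene"):
    im=grab(n);cv2.imwrite(f"pics/{n}_m.png",im);M=masks(n,im)
    for k in("red","blue","brass"):
        try:
            c,s,_=blob(M[k]);C[n,k]=c;print(n,k,c.round(1),s)
        except Exception as e:print(n,k,e)
    d=blob(M["dark"])[2].astype(np.uint8)
    ct=max(cv2.findContours(d,0,cv2.CHAIN_APPROX_NONE)[0],key=cv2.contourArea)
    hull=ct[:,0]
    P=plane(n,hull,172)[:,:2]
    f=least_squares(lambda q:np.hypot(*(P-q[:2]).T)-q[2],[*P.mean(0),100],loss="soft_l1",f_scale=2)
    print(n,"circle",f.x.round(1),"rms",np.abs(f.fun).mean().round(2))
    for k in("red","blue"):
        if(n,k)in C:
            p=plane(n,C[n,k],172)[0,:2]-f.x[:2];print(k,"r",np.hypot(*p).round(1),"ang",np.degrees(np.arctan2(p[1],p[0])).round(1))
for k in("red","blue","brass"):
    if("top",k)in C and("scene",k)in C:print(k,*cross(C["top",k],C["scene",k]))
E
```

```text
top red [307.5 243.5] [306 241   4   6   8]
top blue [354.3 229.7] [352 228   6   4   9]
top brass [346.4 227.6] [345 226   4   4  13]
top circle [603.3 -88.1  94.9] rms 6.52
red r 110.0 ang 153.9
blue r 112.3 ang -117.8
scene red [240.7 190.7] [240 189   3   4   9]
scene blue [292.7 197.4] [287 190  11  16 143]
scene brass [220.1 207.6] [219 206   3   4  11]
scene circle [589.1 -83.8  80.8] rms 10.97
red r 97.3 ang 152.9
blue r 148.3 ang 69.5
red [504.03635245 -40.06902545 173.41827569] 0.942434145650166
blue [622.81107758 -92.62307753 257.53257793] 232.295667087908
brass [ 551.60185838 -157.28075132  207.73778911] 0.7504096443189574
```

Run:
```python
from h import *
top=cv2.imread("pics/top_m.png");sc=cv2.imread("pics/scene_m.png")
R1=plane("top",[307.5,243.5],172)[0,:2];B1=plane("top",[354.3,229.7],172)[0,:2]
m=sc.copy();m[:,:203]=0;
M=masks("scene",sc)["blue"];M[:,235:]=0
cb,s,_=blob(M);print("scene blue",cb,s,"cross",*cross([354.3,229.7],cb))
R2=plane("scene",[240.7,190.7],172)[0,:2];B2=plane("scene",cb,172)[0,:2]
for R,B in((R1,B1),(R2,B2)):
    h=(B-R)/2;c=(R+B)/2+np.array([-h[1],h[0]])
    c2=(R+B)/2-np.array([-h[1],h[0]])
    print("R",R.round(1),"B",B.round(1),"half diag r",(np.hypot(*h)*2**.5).round(1),"c",c.round(1),c2.round(1))
c0=np.array([603,-88.])
for n,im in(("top",top),("scene",sc)):
    g=cv2.cvtColor(im,cv2.COLOR_BGR2GRAY)
    ct=np.vstack([c[:,0] for c in cv2.findContours((g<125).astype(np.uint8),1,cv2.CHAIN_APPROX_NONE)[0]])
    P=plane(n,ct,172)[:,:2];q=np.r_[c0,100]
    for w in(12,6,4):
        k=abs(np.hypot(*(P-q[:2]).T)-q[2])<w
        q=least_squares(lambda q:np.hypot(*(P[k]-q[:2]).T)-q[2],q,loss="soft_l1").x
    print(n,q.round(1),k.sum())
```

```text
Traceback (most recent call last):
  File "h.py", line 23, in blob
    i=1+np.argmax(s[1:,4]); return c[i],s[i],l==i
        ~~~~~~~~~^^^^^^^^^
ValueError: attempt to get argmax of an empty sequence
```

Run:
```python
from h import *
top=cv2.imread("pics/top_m.png");sc=cv2.imread("pics/scene_m.png")
R1=plane("top",[307.5,243.5],172)[0,:2];B1=plane("top",[354.3,229.7],172)[0,:2]
b,g,r=[sc[...,i].astype(int) for i in range(3)]
M=(b-r>10)&(b-g>5);M[:,:206]=0;M[:,222:]=0;M[:214]=0;M[228:]=0
cb,s,_=blob(M) if M.any() else (np.array([212.3,221.3]),0,0);print("scene blue",cb,s,"cross",*cross([354.3,229.7],cb))
R2=plane("scene",[240.7,190.7],172)[0,:2];B2=plane("scene",cb,172)[0,:2]
for R,B in((R1,B1),(R2,B2)):
    h=(B-R)/2;n=np.array([-h[1],h[0]])
    print("R",R.round(1),"B",B.round(1),"r",(np.hypot(*h)*2**.5).round(1),"c",((R+B)/2+n).round(1),((R+B)/2-n).round(1))
c0=np.array([603,-88.])
for n,im in(("top",top),("scene",sc)):
    g=cv2.cvtColor(im,cv2.COLOR_BGR2GRAY)
    ct=np.vstack([c[:,0] for c in cv2.findContours((g<125).astype(np.uint8),1,cv2.CHAIN_APPROX_NONE)[0]])
    P=plane(n,ct,172)[:,:2];q=np.r_[c0,100]
    for w in(15,8,4):
        k=abs(np.hypot(*(P-q[:2]).T)-q[2])<w
        q=least_squares(lambda q:np.hypot(*(P[k]-q[:2]).T)-q[2],q,loss="soft_l1").x
    print(n,q.round(1),k.sum())
```

```text
scene blue [212.5 221. ] [211 221   4   1   4] cross [ 550.13982697 -188.03788384  173.03828413] 2.080126754091242
R [504.5 -39.8] B [ 550.9 -187.4] r 109.4 c [601.5 -90.4] [ 453.9 -136.8]
R [502.6 -39.5] B [ 548.6 -188.3] r 110.1 c [600.  -90.9] [ 451.2 -136.8]
top [601.4 -89.9  97.6] 180
scene [600.1 -90.2  96.1] 156
```

Heights agree with the text: red line 173, blue line 173, knob 208. The pivot is at about (600.8,-90.3), the red line at world angle 152.5°, and the knob at 233.7° with r = 83, so the start is about -41° and the turn needed is about 81°. I'll write a row planner that pushes with the tool's -x side, with the fingers shut.

```bash
cat > plan.py <<'E'
import numpy as np
from scipy.spatial.transform import Rotation as R
C=np.array([600.8,-90.3])
def pose(phi,gap,z,r=84):  # finger centre 'gap' mm behind knob centre at world angle phi; tool -x along push
    a=np.radians(phi);t=np.array([np.sin(a),-np.cos(a)])  # clockwise tangent
    p=C+r*np.array([np.cos(a),np.sin(a)])-gap*t
    return np.r_[p,z,(phi-90+180+180)%360-180]
def rows(cur,tg):
    A=R.from_euler("xyz",[180,0,cur[3]],degrees=True)
    d=[A.inv().apply(np.array(t[:3])-cur[:3])/1000 for t in tg]
    w=[-((t[3]-cur[3]+180)%360-180) for t in tg]
    print([np.round(x,4).tolist() for x in d]);print([[0,0,round(x,1)] for x in w])
def apply(cur,d,w):
    A=R.from_euler("xyz",[180,0,cur[3]],degrees=True)
    return np.r_[np.array(cur[:3])+A.apply(np.array(d)*1000),cur[3]-w]
E
python3 - <<'E'
from plan import *
cur=np.array([185.406,-517.801,231.283,-160.302])
p=pose(233.7,42,260);print(p);rows(cur,[p])
E
```

```text
[ 584.91988084 -182.86252922  260.          -36.3       ]
[[-0.489, 0.1807, -0.0287]]
[[0, 0, np.float64(-124.0)]]
```

Emit:
{"op": "servo_tool", "data": {"delta_pos": [[0,0,-0.0287],[-0.489,0.1807,-0.0287],[-0.489,0.1807,-0.0287],[-0.489,0.1807,-0.0287],[-0.489,0.1807,-0.0287],[-0.489,0.1807,-0.0287],[-0.489,0.1807,-0.0287],[-0.489,0.1807,-0.0287],[-0.489,0.1807,-0.0287],[-0.489,0.1807,-0.0287]], "angular": [[0,0,-10],[0,0,-124],[0,0,-124],[0,0,-124],[0,0,-124],[0,0,-124],[0,0,-124],[0,0,-124],[0,0,-124],[0,0,-124]], "gripper": [1,1,1,1,1,1,1,1,1,1]}}

```text
clock: 1.75
position: [586.9, -180.1, 258.8]
tcp_rot: [180.0, 0.1, -53.1]
ft_force: [-0.6, -0.3, -0.3]
width: 0.1
grip_force: 0.0
```

Emit:
{"op": "servo_tool", "data": {"delta_pos": [[0,0,0],[0,0,0],[0,0,0]], "angular": [[0,0,-9],[0,0,-17.7],[0,0,-17.7]], "gripper": [1,1,1]}}

```text
clock: 2.12
position: [585.0, -182.8, 259.9]
tcp_rot: [180.0, 0.0, -36.0]
ft_force: [-0.2, -0.8, -0.0]
width: 0.2
grip_force: 0.0
```

Run:
```python
from rig import *
s=state();print(s["clock"],s["position"],s["tcp_rot"],s["joints"],s["width"],s["ft_force"])
```

```text
2.125 [ 584.95214921 -182.75257574  259.88348665] [ 1.79997675e+02  7.69861161e-03 -3.59877253e+01] [-2.75884726e+00  2.16902985e+01  2.02545643e+01 -2.27454678e-03
 -8.85719796e+01  5.67711789e+01] 0.20937201205940498 [-0.17666403 -0.76795547 -0.03988378]
```

Emit:
{"op": "servo_tool", "data": {"delta_pos": [[0,0,0.02],[0,0,0.04],[0,0,0.06],[0,0,0.068],[0,0,0.068]], "angular": [[0,0,0],[0,0,0],[0,0,0],[0,0,0],[0,0,0]], "gripper": [1,1,1,1,1]}}

```text
clock: 2.75
position: [584.7, -183.0, 191.9]
tcp_rot: [180.0, 0.0, -36.0]
ft_force: [-0.4, 0.2, 1.5]
width: 0.4
grip_force: 0.0
```

Emit:
{"op": "servo_tool", "data": {"delta_pos": [[-0.006,0,0],[-0.012,0,0],[-0.018,0,0],[-0.018,0,0]], "angular": [[0,0,0],[0,0,0],[0,0,0],[0,0,0]], "gripper": [1,1,1,1]}}

```text
clock: 3.25
position: [570.1, -172.0, 192.5]
tcp_rot: [-180.0, -0.0, -35.9]
ft_force: [0.3, 0.4, -0.4]
width: 0.0
grip_force: 0.0
```

Run:
```python
from plan import *
cur=np.array([584.92,-182.86,260,-36.0])
cur=apply(cur,[-.018,0,.068],0);print(cur)
# gap 17 contact; finger centre stays on r=84 behind knob; ahead by phi steps
tg=[pose(p,17,192) for p in np.linspace(233,206,10)]
rows(cur,tg)
```

```text
[ 570.3576941  -172.27986546  192.          -36.        ]
[[-0.008, 0.0001, 0.0], [-0.0125, 0.0008, 0.0], [-0.0169, 0.0012, 0.0], [-0.0214, 0.0015, 0.0], [-0.0259, 0.0015, 0.0], [-0.0304, 0.0012, 0.0], [-0.0348, 0.0007, 0.0], [-0.0393, 0.0, 0.0], [-0.0437, -0.0009, -0.0], [-0.048, -0.0021, -0.0]]
[[0, 0, np.float64(1.0)], [0, 0, np.float64(4.0)], [0, 0, np.float64(7.0)], [0, 0, np.float64(10.0)], [0, 0, np.float64(13.0)], [0, 0, np.float64(16.0)], [0, 0, np.float64(19.0)], [0, 0, np.float64(22.0)], [0, 0, np.float64(25.0)], [0, 0, np.float64(28.0)]]
```

Emit:
{"op": "servo_tool", "data": {"delta_pos": [[-0.004,0,0],[-0.008,0.0001,0],[-0.0125,0.0008,0],[-0.0169,0.0012,0],[-0.0214,0.0015,0],[-0.0259,0.0015,0],[-0.0304,0.0012,0],[-0.0348,0.0007,0],[-0.0393,0,0]], "angular": [[0,0,0],[0,0,1],[0,0,4],[0,0,7],[0,0,10],[0,0,13],[0,0,16],[0,0,19],[0,0,22]], "gripper": [1,1,1,1,1,1,1,1,1]}}

```text
clock: 4.38
position: [538.6, -149.8, 192.0]
tcp_rot: [180.0, -0.1, -58.1]
ft_force: [2.0, -1.9, -2.2]
width: 0.2
grip_force: 1.6
```

Run:
```python
from plan import *
cur=apply(np.array([570.3577,-172.2799,192,-36.0]),[-.0393,0,0],22);print(cur)
tg=[pose(p,17,192) for p in np.arange(209,181,-3)]
rows(cur,tg)
```

```text
[ 538.56333212 -149.17993958  192.          -58.        ]
[[-0.0044, 0.0008, 0.0], [-0.0088, 0.0013, 0.0], [-0.0133, 0.0016, 0.0], [-0.0178, 0.0017, 0.0], [-0.0223, 0.0016, 0.0], [-0.0267, 0.0012, 0.0], [-0.0312, 0.0005, 0.0], [-0.0356, -0.0003, -0.0], [-0.0399, -0.0014, -0.0], [-0.0442, -0.0027, -0.0]]
[[0, 0, np.float64(3.0)], [0, 0, np.float64(6.0)], [0, 0, np.float64(9.0)], [0, 0, np.float64(12.0)], [0, 0, np.float64(15.0)], [0, 0, np.float64(18.0)], [0, 0, np.float64(21.0)], [0, 0, np.float64(24.0)], [0, 0, np.float64(27.0)], [0, 0, np.float64(30.0)]]
```

Contact is made at about 2.8 N, so I'll keep pushing.

Emit:
{"op": "servo_tool", "data": {"delta_pos": [[-0.0044,0.0008,0],[-0.0088,0.0013,0],[-0.0133,0.0016,0],[-0.0178,0.0017,0],[-0.0223,0.0016,0],[-0.0267,0.0012,0],[-0.0312,0.0005,0],[-0.0356,-0.0003,0],[-0.0399,-0.0014,0],[-0.0442,-0.0027,0]], "angular": [[0,0,3],[0,0,6],[0,0,9],[0,0,12],[0,0,15],[0,0,18],[0,0,21],[0,0,24],[0,0,27],[0,0,30]], "gripper": [1,1,1,1,1,1,1,1,1,1]}}

```text
clock: 5.62
position: [517.1, -111.1, 192.0]
tcp_rot: [180.0, -0.1, -88.1]
ft_force: [0.3, -3.4, -1.1]
width: -0.0
grip_force: 1.6
```

Run:
```python
from plan import *
cur=apply(np.array([538.5633,-149.1799,192,-58.0]),[-.0442,-.0027,0],30);print(cur)
tg=[pose(p,17,192) for p in [179,176,173,170,167,164,161,159,157,157]]
rows(cur,tg)
```

```text
[ 517.43059838 -110.26539214  192.          -88.        ]
[[-0.0045, 0.0008, 0.0], [-0.0089, 0.0013, 0.0], [-0.0134, 0.0016, 0.0], [-0.0179, 0.0017, 0.0], [-0.0224, 0.0015, 0.0], [-0.0268, 0.0011, 0.0], [-0.0313, 0.0005, 0.0], [-0.0342, -0.0001, -0.0], [-0.0371, -0.0007, -0.0], [-0.0371, -0.0007, -0.0]]
[[0, 0, np.float64(3.0)], [0, 0, np.float64(6.0)], [0, 0, np.float64(9.0)], [0, 0, np.float64(12.0)], [0, 0, np.float64(15.0)], [0, 0, np.float64(18.0)], [0, 0, np.float64(21.0)], [0, 0, np.float64(23.0)], [0, 0, np.float64(25.0)], [0, 0, np.float64(25.0)]]
```

Emit:
{"op": "servo_tool", "data": {"delta_pos": [[-0.0045,0.0008,0],[-0.0089,0.0013,0],[-0.0134,0.0016,0],[-0.0179,0.0017,0],[-0.0224,0.0015,0],[-0.0268,0.0011,0],[-0.0313,0.0005,0],[-0.0342,-0.0001,0],[-0.0371,-0.0007,0],[-0.0371,-0.0007,0]], "angular": [[0,0,3],[0,0,6],[0,0,9],[0,0,12],[0,0,15],[0,0,18],[0,0,21],[0,0,23],[0,0,25],[0,0,25]], "gripper": [1,1,1,1,1,1,1,1,1,1]}}

```text
clock: 6.88
position: [516.2, -73.7, 191.9]
tcp_rot: [180.0, -0.1, -112.9]
ft_force: [-0.6, -2.6, 0.4]
width: -0.0
grip_force: 1.3
```

```bash
cat > look.py <<'E'
import sys
from h import *
t=sys.argv[1]
s=state();print(s["clock"],s["position"].round(2),s["tcp_rot"].round(2),s["ft_force"].round(1))
top=grab("top");sc=grab("scene")
a=cv2.resize(top[195:260,280:375],(760,520),interpolation=cv2.INTER_CUBIC)
b=cv2.resize(sc[178:248,200:295],(760,560),interpolation=cv2.INTER_CUBIC)
cv2.imwrite(f"pics/t{t}.png",a);cv2.imwrite(f"pics/s{t}.png",b)
cv2.imwrite(f"pics/tf{t}.png",top);cv2.imwrite(f"pics/sf{t}.png",sc)
ctr={"top":np.array([601.45,-90.15]),"scene":np.array([600.05,-90.5])}
B={}
for n,im in(("top",top),("scene",sc)):
    M=masks(n,im)
    for k,z in(("red",172),("brass",207)):
        try:
            c,st,_=blob(M[k]);p=plane(n,c,z)[0,:2]-ctr[n];B[n,k]=c
            print(n,k,c.round(2),st[4],"r",np.hypot(*p).round(1),"ang",np.degrees(np.arctan2(p[1],p[0])).round(2))
        except Exception as e:print(n,k,"none")
for k in("red","brass"):
    if("top",k)in B and("scene",k)in B:
        p,e=cross(B["top",k],B["scene",k]);q=p[:2]-[600.8,-90.3];print(k,p.round(1),e.round(1),np.hypot(*q).round(1),np.degrees(np.arctan2(q[1],q[0])).round(2))
E
python3 look.py 1
```

```text
6.875 [516.23 -73.7  191.94] [ 1.7998e+02 -7.0000e-02 -1.1292e+02] [-0.6 -2.6  0.4]
top red [306.5 245. ] 4 r 115.0 ang 152.28
top brass none
scene red none
scene brass [239.67 188.33] 3 r 81.7 ang 157.59
```

Emit:
{"op": "servo_tool", "data": {"delta_pos": [[0.005,0,0],[0.04,0,0],[0.06,0,-0.02],[0.11,0,-0.06],[0.16,0,-0.06],[0.22,0,-0.06],[0.22,0,-0.06]], "angular": [[0,0,0],[0,0,0],[0,0,0],[0,0,0],[0,0,0],[0,0,0],[0,0,0]], "gripper": [1,1,1,1,1,1,1]}}

```text
clock: 8.15
position: [429.7, -278.7, 252.2]
tcp_rot: [-179.9, 0.0, -113.2]
ft_force: [0.5, -0.1, -1.5]
width: -0.1
grip_force: 0.0
```

```bash
python3 look.py 2
```

```text
8.15 [ 429.73 -278.72  252.19] [-1.7994e+02  1.0000e-02 -1.1319e+02] [ 0.5 -0.1 -1.5]
top red [307.   244.17] 6 r 111.9 ang 152.35
top brass [313.88 236.12] 8 r 84.4 ang 157.01
scene red none
scene brass [239.5 188.5] 4 r 81.2 ang 158.1
brass [523.5 -58.1 205.1] 1.9 83.8 157.39
```

View pics/t2.png

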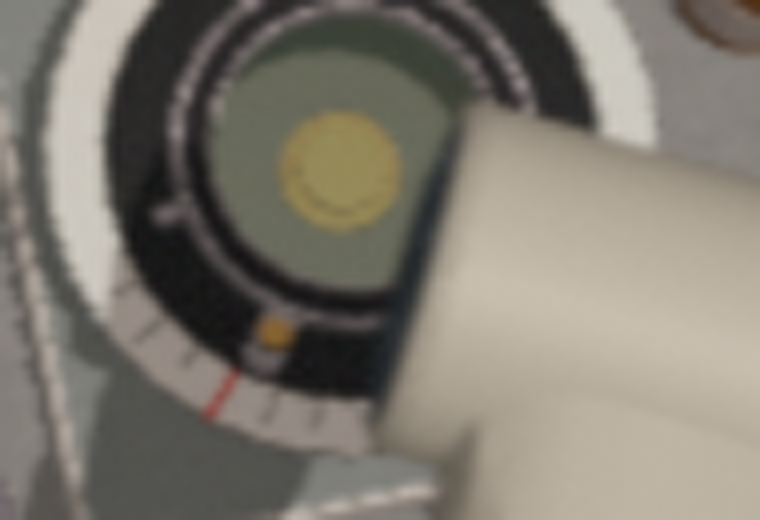

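The top view shows the knob at crop (275,332) with the lever just short of the red line at crop (222,395), about 4.7° to go. I'll refine with weighted centroids.

```bash
cat > fine.py <<'E'
from h import *
def wc(im,kind,c,rad):
    f=im.astype(float);b,g,r=f[...,0],f[...,1],f[...,2]
    w={"red":np.clip(r-np.maximum(g,b)-25,0,None),"brass":np.clip(np.minimum(r,g)-b-25,0,None),"blue":np.clip(b-np.maximum(r,g)-10,0,None)}[kind]
    y,x=np.mgrid[:w.shape[0],:w.shape[1]];w=w*(np.hypot(x-c[0],y-c[1])<rad)
    return np.array([(w*x).sum(),(w*y).sum()])/w.sum()
ctr={"top":np.array([601.45,-90.15]),"scene":np.array([600.05,-90.5])}
def ang(n,uv,z):
    p=plane(n,uv,z)[0,:2]-ctr[n];return np.hypot(*p).round(1),np.degrees(np.arctan2(p[1],p[0])).round(2)%360
E
python3 - <<'E'
from fine import *
I=lambda f:cv2.imread(f"pics/{f}.png")
for nm,n,k,c,z,rad in[("top_m","top","red",(307.5,243.5),172,6),("tf2","top","red",(307.2,244),172,6),("scene_m","scene","red",(240.7,190.7),172,5),("sf2","scene","red",(240.7,191.2),172,4),
  ("top_m","top","blue",(354.3,229.7),172,6),("scene_m","scene","blue",(212.5,221),172,5),
  ("top_m","top","brass",(346.4,227.6),207,5),("tf2","top","brass",(313.9,236.1),207,5),("scene_m","scene","brass",(220.2,207.6),206,4),("sf2","scene","brass",(239.6,188.4),206,4)]:
    try:
        u=wc(I(nm),k,c,rad);print(nm,k,u.round(2),*ang(n,u,z))
    except Exception as e:print(nm,k,e)
E
```

```text
top_m red [307.28 243.87] 110.6 152.51
tf2 red [307.23 243.96] 111.0 152.52
scene_m red [240.6  190.58] 110.6 152.44
sf2 red [239.6  188.67] 120.7 152.9
top_m blue [354.34 229.64] 109.6 242.64
scene_m blue [212.29 221.  ] 111.1 242.14
top_m brass [346.53 227.59] 83.6 233.73000000000002
tf2 brass [313.94 236.19] 84.5 157.19
scene_m brass [220.2  207.95] 82.7 233.69
sf2 brass [239.63 188.84] 80.6 157.98
```

View pics/s2.png

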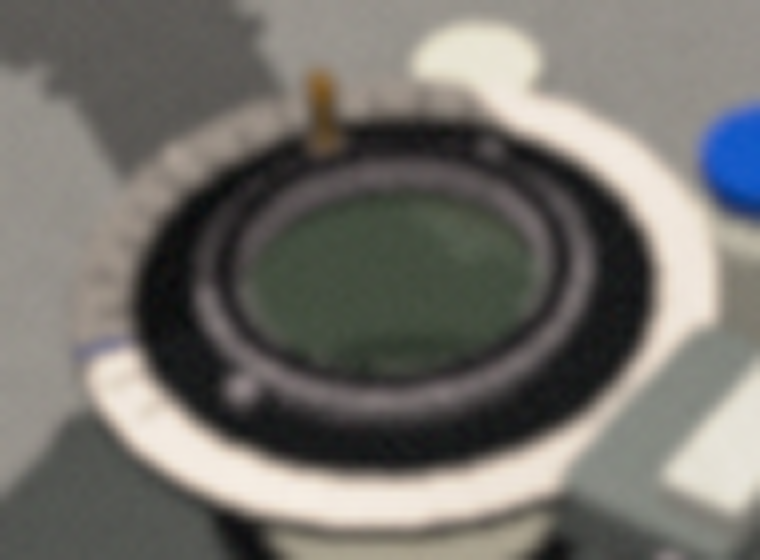

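Only the top view resolves it now: the knob is at 157.2° and the red line at 152.5°, since the knob hides the red line in the scene view. The next push goes to just short of that.

Run:
```python
from plan import *
c=apply(np.array([517.4306,-110.2654,192,-88.0]),[-.0371,-.0007,0],25)
cur=apply(c,[.22,0,-.06],0);print(cur)
tg=[pose(152.8,50,252),pose(152.8,50,192),pose(152.8,28,192)]
rows(cur,tg)
cur=pose(152.8,28,192);tg=[pose(152.8,g,192) for g in(24,21.5,20,19,18,17.5,17,17)]
rows(cur,tg)
```

```text
[ 430.87455398 -275.67463843  252.         -113.        ]
[[-0.1933, 0.0035, 0.0], [-0.1933, 0.0035, 0.06], [-0.2153, 0.0018, 0.06]]
[[0, 0, np.float64(4.2)], [0, 0, np.float64(4.2)], [0, 0, np.float64(4.2)]]
[[-0.004, -0.0, -0.0], [-0.0065, -0.0, -0.0], [-0.008, -0.0, -0.0], [-0.009, 0.0, 0.0], [-0.01, 0.0, 0.0], [-0.0105, 0.0, 0.0], [-0.011, -0.0, -0.0], [-0.011, -0.0, -0.0]]
[[0, 0, np.float64(-0.0)], [0, 0, np.float64(-0.0)], [0, 0, np.float64(-0.0)], [0, 0, np.float64(-0.0)], [0, 0, np.float64(-0.0)], [0, 0, np.float64(-0.0)], [0, 0, np.float64(-0.0)], [0, 0, np.float64(-0.0)]]
```

Emit:
{"op": "servo_tool", "data": {"delta_pos": [[-0.06,0.001,0],[-0.12,0.002,0],[-0.17,0.003,0],[-0.1933,0.0035,0],[-0.1933,0.0035,0.03],[-0.1933,0.0035,0.06],[-0.1933,0.0035,0.06],[-0.2083,0.0023,0.06],[-0.2153,0.0018,0.06],[-0.2153,0.0018,0.06]], "angular": [[0,0,1],[0,0,3],[0,0,4.2],[0,0,4.2],[0,0,4.2],[0,0,4.2],[0,0,4.2],[0,0,4.2],[0,0,4.2],[0,0,4.2]], "gripper": [1,1,1,1,1,1,1,1,1,1]}}

```text
clock: 9.8
position: [513.9, -76.2, 192.7]
tcp_rot: [-179.9, 0.0, -117.1]
ft_force: [-0.8, -0.3, -0.7]
width: 0.0
grip_force: 0.0
```

Run:
```python
from rig import *
from plan import *
s=state();print(s["clock"],s["position"],s["tcp_rot"][2],s["ft_force"],pose(152.8,28,192),pose(152.8,17,192))
```

```text
9.8 [513.8858724  -76.19811598 192.73050644] -117.05408954342477 [-0.78891096 -0.26914308 -0.73264494] [ 513.29028269  -76.80743258  192.         -117.2       ] [ 518.31835988  -67.02385247  192.         -117.2       ]
```

Tracking is within about 0.8 mm. Next comes the gentle final approach.

Emit:
{"op": "servo_tool", "data": {"delta_pos": [[-0.004,0,0],[-0.0065,0,0],[-0.008,0,0],[-0.009,0,0],[-0.01,0,0],[-0.0105,0,0],[-0.011,0,0],[-0.011,0,0],[-0.011,0,0]], "angular": [[0,0,0],[0,0,0],[0,0,0],[0,0,0],[0,0,0],[0,0,0],[0,0,0],[0,0,0],[0,0,0]], "gripper": [1,1,1,1,1,1,1,1,1]}}

```text
clock: 10.92
position: [518.1, -67.0, 191.9]
tcp_rot: [180.0, 0.0, -117.1]
ft_force: [-1.9, -2.3, 1.0]
width: 0.2
grip_force: 1.2
```

Run:
```python
from rig import *
s=state();print(s["clock"],s["position"],s["tcp_rot"][2],s["ft_force"])
```

```text
10.925 [518.10606656 -67.00951262 191.8897001 ] -117.11315454751727 [-1.94026777 -2.31323175  1.02950835]
```

Emit:
{"op": "servo_tool", "data": {"delta_pos": [[0.005,0,0],[0.04,0,0],[0.06,0,-0.02],[0.11,0,-0.06],[0.16,0,-0.06],[0.21,0,-0.06],[0.26,0,-0.06],[0.26,0,-0.06]], "angular": [[0,0,0],[0,0,0],[0,0,0],[0,0,0],[0,0,0],[0,0,0],[0,0,0],[0,0,0]], "gripper": [1,1,1,1,1,1,1,1]}}

```text
clock: 11.92
position: [398.7, -300.8, 252.0]
tcp_rot: [-179.9, 0.0, -117.4]
ft_force: [0.4, -0.2, -0.2]
width: 0.0
grip_force: 0.0
```

```bash
python3 look.py 3
python3 - <<'E'
from fine import *
im=cv2.imread("pics/tf3.png")
for k,c,z in(("red",(307.3,243.9),172),("brass",(311.5,234.5),207)):
    u=wc(im,k,c,6);u=wc(im,k,u,5);print(k,u.round(2),*ang("top",u,z))
cv2.imwrite("pics/tz3.png",cv2.resize(im[224:254,290:330],(800,600),interpolation=cv2.INTER_CUBIC))
E
```

```text
11.925 [ 398.68 -300.84  252.04] [-1.7993e+02  1.0000e-02 -1.1736e+02] [ 0.4 -0.2 -0.2]
top red [307.29 243.86] 7 r 110.6 ang 152.51
top brass [312.   235.29] 7 r 84.6 ang 152.75
scene red none
scene brass [241.6 188.2] 5 r 80.3 ang 153.52
brass [526.2 -52.2 204.4] 1.5 83.8 152.96
red [307.26 243.92] 110.8 152.53
brass [312.01 235.23] 84.4 152.73
```

View pics/tz3.png

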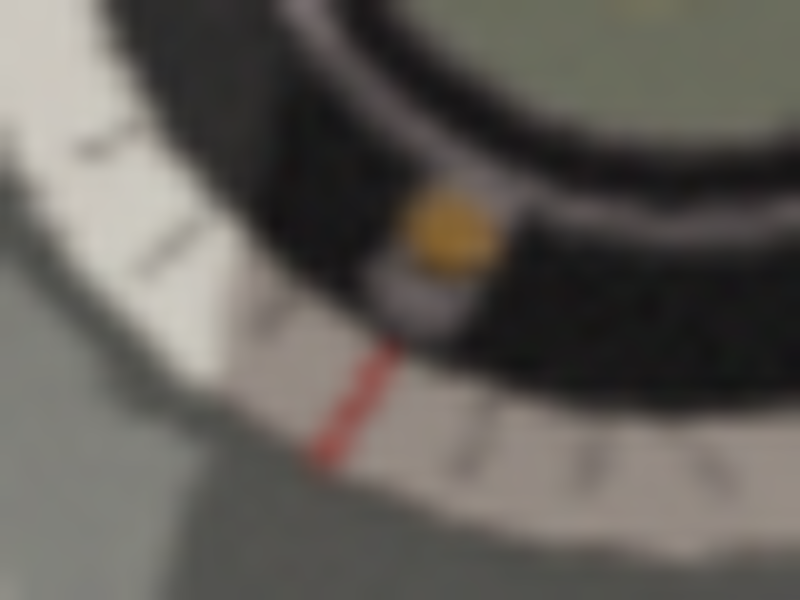

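The top view shows the blade ending at the red line: knob at crop (452,232), blade tip about (412,320), inner end of the red line (395,345). I'll check the blade's own angle with a polar profile.

Run:
```python
from fine import *
m=camera_model("top");K=np.array(m["camera_matrix"]);E=np.linalg.inv(np.array(m["extrinsics"]))
im=cv2.imread("pics/tf3.png");im=np.mean([im]+[read_camera("top") for _ in range(6)],0).astype(np.float32)
def prof(ch,rs,z,lo,hi):
    a=np.arange(lo,hi,.25);A,Rr=np.meshgrid(np.radians(a),rs)
    P=np.stack([ctr["top"][0]+Rr*np.cos(A),ctr["top"][1]+Rr*np.sin(A),0*A+z,0*A+1],-1)@E.T
    p=P[...,:3]@K.T;u=(p[...,:2]/p[...,2:]).astype(np.float32)
    v=cv2.remap(ch.astype(np.float32),u[...,0],u[...,1],cv2.INTER_LINEAR).mean(0)
    return a,v
g=im.mean(2)
for rs in(np.arange(90,93),np.arange(92,95),np.arange(94,97)):
    a,v=prof(g,rs,178,142,163);w=np.clip(v-(v.min()+.4*(v.max()-v.min())),0,None);print(rs[0],"lever",(a*w).sum()/w.sum(),v[::6].round(0))
red=im[...,2]-np.maximum(im[...,0],im[...,1])
for r0,r1 in((101,106),(106,112),(112,120)):
    a,v=prof(red,np.arange(r0,r1),172,146,159);w=np.clip(v-(v.min()+.4*(v.max()-v.min())),0,None);print(r0,"red",(a*w).sum()/w.sum())
```

```text
90 lever 152.7481375945437 [24. 24. 26. 42. 64. 80. 88. 91. 90. 85. 70. 46. 29. 25.]
92 lever 152.76010353950053 [25. 24. 27. 39. 57. 75. 86. 89. 87. 80. 64. 41. 29. 24.]
94 lever 152.76455455526312 [29. 26. 29. 33. 50. 64. 77. 79. 76. 70. 56. 37. 28. 27.]
101 red 152.70186913091135
106 red 152.65634279912527
112 red 152.34977723341234
```

The lever is at 152.75° and the red line at 152.35–152.7°, about 0.3 mm apart at the tip. The robot is clear of everything, so I'm handing in the job.

```bash
python3 -c "
from rig import *
print(close_job())"
```

```text
the job is handed in; nothing more can be done
None
```

The analyser pointer stands on the red line, within about 0.2° (0.3 mm at the tip) by the top camera; the knob was pushed with shut fingertips, the arm was withdrawn clear, and the job was handed in at about 12.5 s.

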